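# Index the board stand to its next notch

## Robot

A 6-joint arm with a two-finger parallel gripper is mounted at the origin on the work surface. World frame = base frame: x ahead of the robot, y to its left, z up, the work surface at z = 0. Lengths are in m, angles in degrees, forces in N, time in s.
With the tool pointing down it reaches from about 0.4 to 0.825 m from the base axis. Payload 7 kg.
Tool frame: the origin (TCP) lies on the centre line of the jaws, within the pads' length; the fingertips stand 22 mm ahead of it and the grasp point (between the pads) lies 3 mm ahead of it; z points along the fingers, y is the line along which they close (so a half turn about z gives the same grasp; the last joint's range is limited). The gripper opens to 88 mm and grips with 3 to 60 N. Pads are 19 mm wide; open, the fingers measure 130 mm over their backs; the gripper's body (78 mm by 193 mm) begins 47 mm behind the grasp point.
Start: joints at [-49.956, 20.546, 0.682, 0, -70.136, -16.507], TCP at [0.27, -0.619, 0.225] pointing down, gripper open.
Joint ranges: [-176.03, 176.03], [-82.01, 121.73], [-58.28, 71.71], [-173.87, 95.51], [-174.79, -0.11], [-173.66, 173.66]. Speed limits (degrees/s): [136.94, 136.94, 172.46, 180, 180, 180].

## Interface

Orientations are given as [roll, pitch, yaw] about the fixed x, y, z axes, in that order (R = Rz(yaw) Ry(pitch) Rx(roll)).
In Python, from plant import get_state, cams, r gives the robot as it stands.
- The arm moves only by the tool apply_moves, never from a script. Its argument "targets" is a list of rows, each an object with "dp": the shift along the world's x, y, z in m, a list of three; "yaw": the turn about the world's z in degrees. In form: [{"dp": [x, y, z], "yaw": yaw}, ...]. A call has 1 to 20 rows; each row is the pose to reach, as a shift and turn from the pose commanded when the call began; what a row does not reach only later rows make up. A row lasts 1/12 s, in which the tool goes at most 41.7 mm and 7.16 degrees, less where a joint would pass 70% of its speed; a pose out of reach is approached as far as the arm can. A call with a gripper value outside its range is refused whole. "grip" is the gripper command: -1 is fully open, 1 is shut, values between are in proportion, set as the call begins (left out, the last holds). The fingers move at their own pace and stop on an object; "squeeze" is the grip in N (left out, the last holds). Time passes only in rows, so rows that repeat a pose let the fingers close. It gives the time, the measured TCP pose, the force, the opening and the grip force at its end, in the units of the state.
- get_state(): the state, without advancing time (a new reading comes with each control period).
- cams.capture(name): name is "side" or "top"; returns a dict with "image" (480x640x3 uint8, red, green, blue), "range_z" (480x640 float32, m along the optical axis (not along the pixel's ray), 0 where there is no reading), "fx", "fy", "cx", "cy" (pixels), "k1" (the pictures are not rectified: a ray, as slopes to the right and down, at radius r is drawn at 1 + k1 r^2 times it, then the intrinsics apply), "R" (3x3) and "t" (3): a world point X has camera coordinates R X + t. Camera axes: x right, y down, z forward; pixel columns grow to the right and rows downward; lengths in m; the calibration is good to about 2 mm. A picture is of the moment at which its call begins.
- r.close_job(): hands the job in; it is judged then, once.
The state is a dict: "time_s": time; "joints": joint angles; "qd": joint speeds; "joint_torque": joint torques, N m; "tcp_pos": TCP position; "eef_rot": TCP orientation; "contact_force": force on the tool from outside, world axes, zero at the start; "moment": the same for the moment, N m; "gripper_width": finger opening in m; "gripper_force": force on a finger pad.
Only numpy, scipy, OpenCV 4.12 (cv2) and the standard library are available. Lean on these libraries where they do the work, as an engineer would, in place of code of your own. Each camera call takes 0.05 s, during which the arm holds its last target. There are 200 camera calls.

## Task

The circuit board stand is locked by a spring plunger. Pull its ring up to free the pin, turn the turntable counter-clockwise (seen from above) off its notch, let the pin down again and keep turning slowly until it snaps fully home in the next notch, then let go. Never lean hard on the turntable against the locked pin, and leave the jar and the pliers where they are.

Things in the scene. Friction and masses are not known exactly. Their poses are not given: they have to be found in the camera images.
- stand: round grey cast foot of the board stand, 300 mm across, 30 mm high, fixed. Origin under its centre at bench height; z is the turntable's axis, x points to the first notch, where the pin starts. A steel index track, 125 mm from the axis, runs on the foot, its flat top 40 mm above the bench; notches are 11 mm wide gaps in it. The next one is in a darker shoe clamped on the track
- swivel (a joint): turn of the aluminium turntable (200 mm across, carries a circuit board, top 80 mm above the bench) from the first notch, rad, 0 at the start, growing counter-clockwise from above; stops at -0.1 and 1.45. The next notch is somewhere from 0.90 to 1.19; its exact place is not measured. With the pin riding on the track, turning takes 2 to 6 N at the ring
- plunger (a joint): lift of the spring plunger, m: 0 when the pin is fully home in a notch, about 0.0065 when the pin rides on top of the track, 0.013 at its upper stop. The spring pulls the ring down with 6 N at 0 and 9 N at the stop; let go, it drops by itself wherever there is a notch below
- ring_center (a point): centre of the plunger's steel pull ring, 125 mm from the turntable's axis, 108 mm above the bench when the pin is home. The ring stands upright, 38 mm across, 9 mm thick, faces along the direction of turning (its y axis): pinch them from above, closing along y. x points outward, z up. It turns with the turntable
- housing_top (a point): centre of the top of the plunger's housing, a dark steel cylinder 20 mm across below the ring, 85 mm above the bench, fixed on the turntable's lug (top 60 mm above the bench)
- index_pin: steel pin of the plunger, 8 mm thick with a round end, below the ring; moves with it; origin at the ring's centre. More than 30 N between it and the track or a notch's wall would damage it
- jar: small closed amber glass jar, 44 mm across and 55 mm high, bystander; origin under its centre
- pliers: small pliers with blue handles lying on the bench, 155 mm long, bystander; origin under the joint

How it is judged:
By the outcome, as a careful person would: the job done as asked, in the order asked, and still so for the second after the job is handed in, with the robot touching nothing.
It also fails if it takes over 54 s, if anything falls off the work surface, if the arm or the gripper's body presses on something with over 40 N, if the wrist force passes 120 N, or if a joint passes its speed limit or range.

## Working session

There is one attempt and no reset: what is moved stays moved. The work goes in short steps, Python scripts to look and compute and a tool call to move; the robot and the scene stay as the last step left them, time stands still between calls to the robot, and variables do not carry over. Pictures are saved under pics/ and viewed, at most 10 in all, crops included, and the job is handed in when it is done.

Besides the shell and the picture viewer there is one more tool, called after "Emit:" by a JSON object that holds its "method" and its "body", one argument or row to a line. apply_moves: Moves the arm, as the interface text tells. Its arguments: {"type":"object","properties":{"targets":{"type":"array","items":{"type":"object","properties":{"dp":{"type":"array","items":{"type":"number"}},"yaw":{"type":"number"}}}},"grip":{"type":"number"},"squeeze":{"type":"number"}},"required":["targets"]}

```bash
mkdir -p pics
cat > h.py <<'E'
import numpy as np, cv2
from plant import get_state, cams, r
def cap(n):
    c=cams.capture(n); np.savez(f'/tmp/{n}.npz',**{k:np.asarray(v) for k,v in c.items()}); return c
def load(n): return dict(np.load(f'/tmp/{n}.npz'))
def ray(c,u,v):
    x,y=(u-c['cx'])/c['fx'],(v-c['cy'])/c['fy']; a,b=x,y
    for _ in range(20):
        s=1+c['k1']*(a*a+b*b); a,b=x/s,y/s
    d=np.array([a,b,1.]); return -c['R'].T@c['t'], c['R'].T@d
def P(c,u,v,z=None):   # world point from depth z along axis, or range image
    o,d=ray(c,u,v); 
    if z is None: z=np.median([q for q in c['range_z'][int(v)-1:int(v)+2,int(u)-1:int(u)+2].ravel() if q>0] or [0])
    return o+d*z
def atz(c,u,v,h):
    o,d=ray(c,u,v); return o+d*(h-o[2])/d[2]
def tri(c1,p1,c2,p2):
    o1,d1=ray(c1,*p1);o2,d2=ray(c2,*p2); s=np.linalg.lstsq(np.c_[d1,-d2],o2-o1,rcond=None)[0]
    a,b=o1+s[0]*d1,o2+s[1]*d2; return (a+b)/2,np.linalg.norm(a-b)
def pix(c,X):
    q=c['R']@X+c['t']; a=q[:2]/q[2]; a=a*(1+c['k1']*(a@a)); return a*[c['fx'],c['fy']]+[c['cx'],c['cy']]
E
python3 - <<'E'
from h import *
for n in('side','top'):
    c=cap(n); cv2.imwrite(f'pics/{n}0.png',c['image'][...,::-1]); print(n,-c['R'].T@c['t'],c['fx'],c['k1'],c['R'][2])
s=get_state();print(s['time_s'],s['eef_rot'],s['contact_force'],s['gripper_width'])
E
```

```text
side [0.1463644  0.61224261 0.74627247] 450.81722968793895 -0.11531459028432196 [ 0.42397441 -0.63219777 -0.64851498]
top [ 0.48594876 -0.018213    1.09228065] 486.66993740174837 0.0467464837371854 [ 0.04620805  0.02085267 -0.99871416]
0.1 [ 1.79915053e+02 -8.31600268e-03 -1.56473161e+02] [ 0.4153252   0.34272347 -0.57336815] 0.08775060702257687
```

View pics/side0.png

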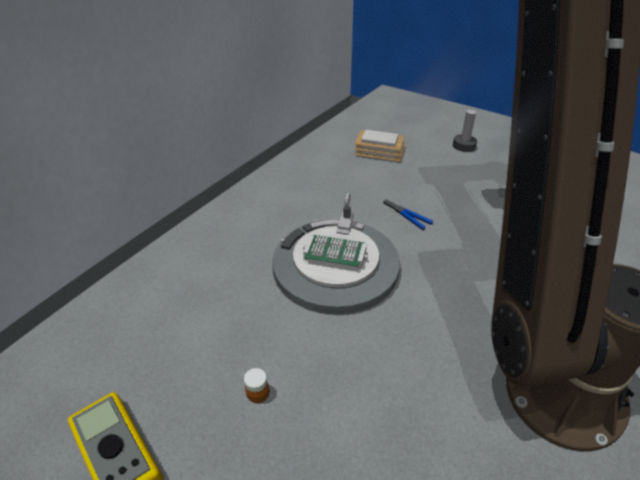

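View pics/top0.png

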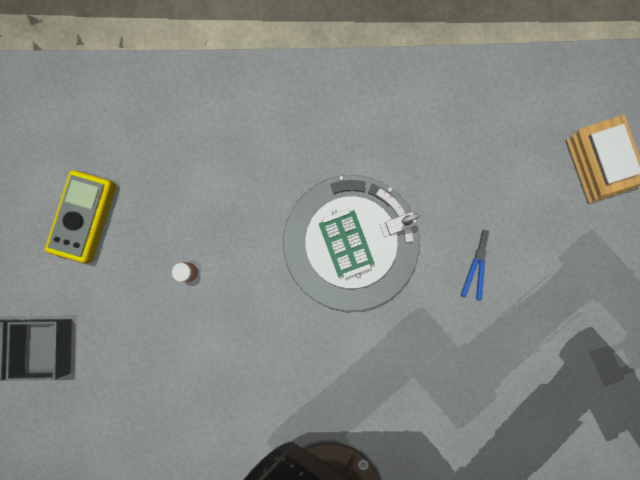

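Side: stand at (337,262), ring at (347,200), dark shoe at (293,240). Top: stand at (351,243), ring at about (410,218), shoe at (350,186), jar at (184,271), pliers at (480,262). I'll enlarge both.

Run:
```python
from h import *
s=load('side');t=load('top')
a=cv2.resize(s['image'][180:280,270:400],None,fx=6,fy=6,interpolation=cv2.INTER_CUBIC)
b=cv2.resize(t['image'][170:270,325:425],None,fx=6,fy=6,interpolation=cv2.INTER_CUBIC)
cv2.imwrite('pics/s1.png',a[...,::-1]);cv2.imwrite('pics/t1.png',b[...,::-1])
# foot circle: dark-grey foot points by height from range map
for n,c in(('side',s),('top',t)):
    pts=np.array([P(c,u,v,c['range_z'][v,u]) for v in range(170,320) for u in range(265,425) if c['range_z'][v,u]>0])
    for lo,hi in((.025,.035),(.075,.085),(.095,.14)):
        q=pts[(pts[:,2]>lo)&(pts[:,2]<hi)]; print(n,lo,len(q),q.min(0) if len(q) else '',q.max(0) if len(q) else '')
        if len(q)>20:
            (cx,cy),rr=cv2.minEnclosingCircle(q[:,:2].astype(np.float32)); print('  circ',cx,cy,rr,np.median(q,0))
```

```text
side 0.025 4124 [ 0.40175933 -0.20171408  0.02500608] [0.69916133 0.09881794 0.03498087]
  circ 0.5500314831733704 -0.05176626145839691 0.15137417614459991 [0.49484627 0.01643145 0.0302499 ]
side 0.075 309 [ 0.49212778 -0.17939694  0.07510651] [0.60212847 0.0034707  0.08492495]
  circ 0.5645714998245239 -0.08808990567922592 0.09459608793258667 [ 0.55355016 -0.0415519   0.07808621]
side 0.095 70 [ 0.58357432 -0.18293423  0.09509261] [ 0.59603021 -0.15132803  0.12867053]
  circ 0.5911692380905151 -0.16713112592697144 0.016320401802659035 [ 0.58959454 -0.16068922  0.11565802]
top 0.025 6546 [ 0.40297075 -0.20226981  0.02500799] [0.69937872 0.09530333 0.0349824 ]
  circ 0.5506945848464966 -0.05344805866479874 0.14957447350025177 [ 0.51724993 -0.02892445  0.02921988]
top 0.075 321 [ 0.48544158 -0.17910526  0.07512172] [0.6173803  0.00562008 0.08404003]
  circ 0.5707933306694031 -0.0864710733294487 0.09475754201412201 [ 0.54849281 -0.04460478  0.07756881]
top 0.095 84 [ 0.58494778 -0.18606006  0.09801522] [ 0.60083595 -0.15255079  0.12846249]
  circ 0.5942111015319824 -0.16930541396141052 0.01811685785651207 [ 0.5920418  -0.16841941  0.1219355 ]
```

View pics/s1.png

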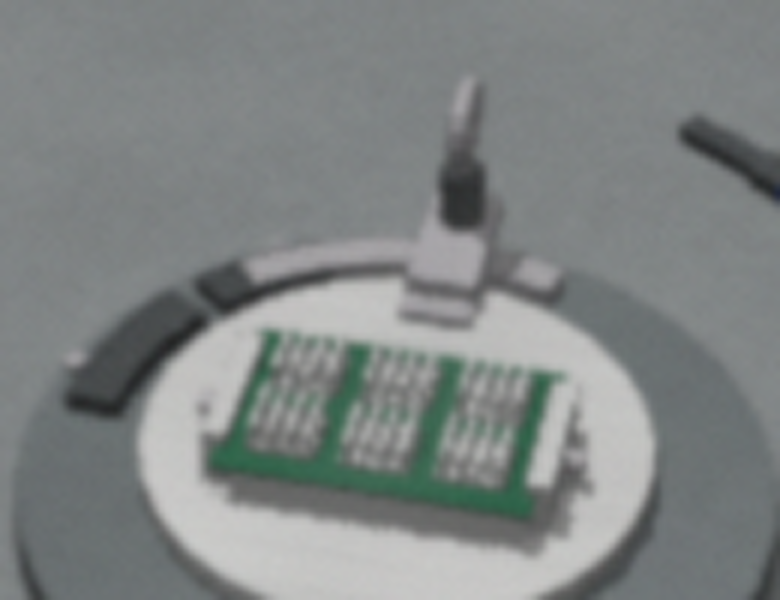

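View pics/t1.png

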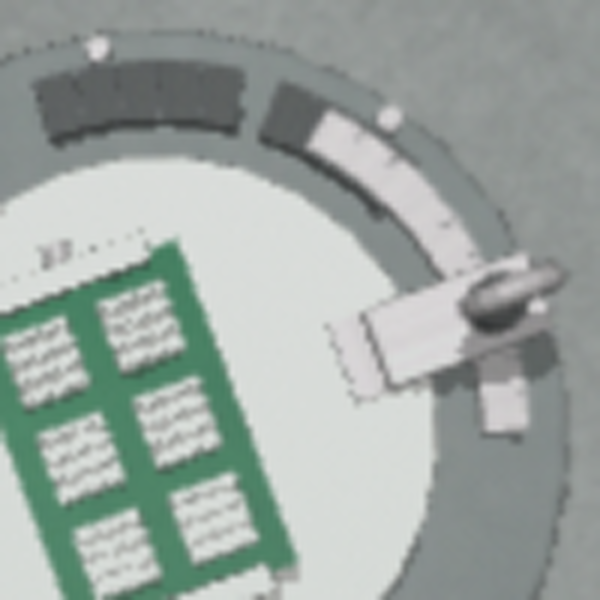

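Side crop: ring centre at about (466,112), so full-frame (347.7,198.7), and notch gap at (200,300). Top crop: ring at (517,292), so (411.2,218.7), and gap at (254,120).

Run:
```python
from h import *
s=load('side');t=load('top'); A=np.array([.5505,-.0525])
f=lambda p:(p[:2]-A, np.hypot(*(p[:2]-A)), np.degrees(np.arctan2(*(p[:2]-A)[::-1])))
S=lambda x,y:(270+x/6-.4,180+y/6-.4); T=lambda x,y:(325+x/6-.4,170+y/6-.4)
for nm,a,b in(('ring',S(464,118),T(517,292)),('gap',S(200,303),T(254,120))):
    p,e=tri(s,a,t,b); print(nm,p,e,f(p))
g=atz(t,*T(254,120),.04);print('gap top@.04',g,f(g)); g=atz(t,*T(517,292),.108);print('ring@.108',g,f(g))
g=atz(s,*S(200,303),.04);print('gap side',g,f(g))
for n,c in(('s',s),('t',t)):
    pts=np.array([P(c,u,v,c['range_z'][v,u]) for v in range(170,320) for u in range(265,425) if c['range_z'][v,u]>0])
    q=pts[(pts[:,2]>.095)&(pts[:,2]<.14)&(pts[:,1]<-.14)]
    d=q[:,:2]-A; an=np.degrees(np.arctan2(d[:,1],d[:,0])); rr=np.hypot(*d.T)
    print(n,np.percentile(an,[2,50,98]),np.percentile(rr,[2,50,98]),q[:,2].max())
    q=pts[(abs(pts[:,2]-.055)<.035)&(np.hypot(*(pts[:,:2]-A).T)<.02)]
for nm,uv in(('jar',(184,271)),('pliers',(480,262))): print(nm,P(t,*uv))
print(get_state()['tcp_pos'])
```

```text
ring [ 0.59340229 -0.17178537  0.11045716] 0.0013256428577980567 (array([ 0.04290229, -0.11928537]), np.float64(0.12676595073336555), np.float64(-70.21832247391205))
gap [ 0.66642971 -0.08841491  0.03751468] 0.00466886497068166 (array([ 0.11592971, -0.03591491]), np.float64(0.12136548057390062), np.float64(-17.212931100107404))
gap top@.04 [ 0.66399178 -0.08944874  0.04      ] (array([ 0.11349178, -0.03694874]), np.float64(0.11935490071353387), np.float64(-18.033338025589188))
ring@.108 [ 0.59308847 -0.17248928  0.108     ] (array([ 0.04258847, -0.11998928]), np.float64(0.12732323062353518), np.float64(-70.4584116733854))
gap side [ 0.66675873 -0.08499069  0.04      ] (array([ 0.11625873, -0.03249069]), np.float64(0.12071345363212631), np.float64(-15.614020547186389))
s [-72.0623682  -70.72891405 -67.95526404] [0.10598823 0.11515445 0.13680968] 0.1286705267036109
t [-72.12102549 -70.21707794 -68.07086228] [0.10765781 0.12287185 0.14118905] 0.12846248996152876
jar [0.49071965 0.3038481  0.05464395]
pliers [ 0.50543564 -0.33728589  0.01031559]
[ 0.26931735 -0.61847186  0.22382241]
```

Emit:
{"method": "apply_moves", "body": {
  "targets": [
    {"dp":[0.01,0.012,0],"yaw":3},
    {"dp":[0.025,0.035,0],"yaw":7},
    {"dp":[0.045,0.06,0],"yaw":13},
    {"dp":[0.065,0.09,0],"yaw":19},
    {"dp":[0.085,0.12,0],"yaw":25},
    {"dp":[0.11,0.15,-0.005],"yaw":31},
    {"dp":[0.13,0.18,-0.01],"yaw":37},
    {"dp":[0.15,0.21,-0.01],"yaw":43},
    {"dp":[0.175,0.24,-0.015],"yaw":49},
    {"dp":[0.195,0.27,-0.02],"yaw":55},
    {"dp":[0.215,0.3,-0.02],"yaw":61},
    {"dp":[0.235,0.33,-0.025],"yaw":66},
    {"dp":[0.255,0.36,-0.03],"yaw":71},
    {"dp":[0.275,0.385,-0.03],"yaw":76},
    {"dp":[0.295,0.41,-0.03],"yaw":80},
    {"dp":[0.31,0.43,-0.03],"yaw":83},
    {"dp":[0.318,0.442,-0.03],"yaw":85},
    {"dp":[0.322,0.448,-0.03],"yaw":86.2},
    {"dp":[0.3226,0.4488,-0.03],"yaw":86.2},
    {"dp":[0.3226,0.4488,-0.03],"yaw":86.2}
  ],
  "grip": -0.2
}}

```text
time_s: 1.77
tcp_pos: [0.5916, -0.1703, 0.1944]
eef_rot: [180.0, 0.0, -70.3]
contact_force: [-0.2, 0.5, -0.3]
gripper_width: 0.0526
gripper_force: 0.0
```

Run:
```python
from h import *
for n in('side','top'): c=cap(n)
s=load('side');b=s['image'][130:280,270:420]; cv2.imwrite('pics/s2.png',cv2.resize(b,None,fx=4,fy=4,interpolation=cv2.INTER_CUBIC)[...,::-1])
g=get_state();print(g['time_s'],g['tcp_pos'],g['eef_rot'],g['contact_force'],g['gripper_width'],g['joints'])
```

```text
1.8667 [ 0.59137161 -0.17098584  0.19466153] [ 1.79981228e+02  4.74925059e-03 -7.03732175e+01] [0.47102229 0.04141461 0.27103907] 0.05252817465828152 [ 2.02814525e+00  1.61926532e+01 -9.62964108e+00  1.27585059e-03
 -6.41970350e+01  1.75980825e+01]
```

View pics/s2.png

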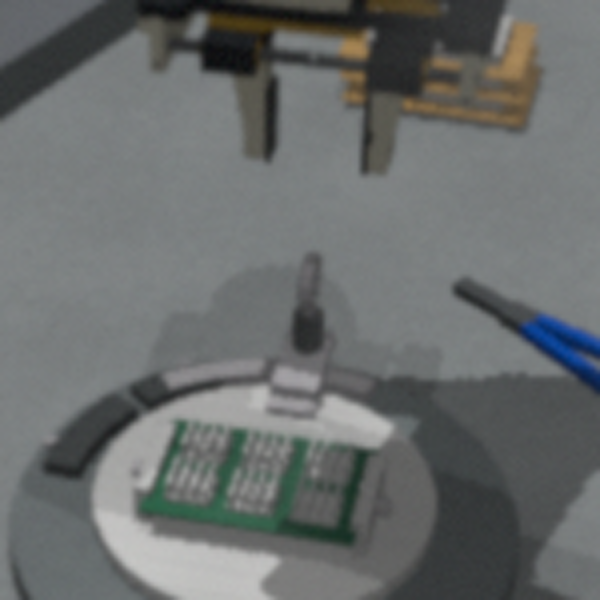

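The jaws (tips at about (262,158) and (375,172)) straddle the ring (312,255), centred. Going down.

Emit:
{"method": "apply_moves", "body": {
  "targets": [
    {"dp":[0.001,0.0,-0.006],"yaw":0},
    {"dp":[0.001,0.0,-0.016],"yaw":0},
    {"dp":[0.001,0.0,-0.03],"yaw":0},
    {"dp":[0.001,0.0,-0.044],"yaw":0},
    {"dp":[0.001,0.0,-0.058],"yaw":0},
    {"dp":[0.001,0.0,-0.07],"yaw":0},
    {"dp":[0.001,0.0,-0.077],"yaw":0},
    {"dp":[0.001,0.0,-0.081],"yaw":0},
    {"dp":[0.001,0.0,-0.081],"yaw":0}
  ]
}}

```text
time_s: 2.62
tcp_pos: [0.5924, -0.1703, 0.1125]
eef_rot: [179.9, 0.0, -70.3]
contact_force: [-0.2, -0.3, -0.5]
gripper_width: 0.0525
gripper_force: 0.0
```

Run:
```python
from h import *
s=cap('side');t=cap('top');b=s['image'][140:265,280:405];d=t['image'][160:285,340:465]
cv2.imwrite('pics/g3.png',cv2.resize(np.hstack([b,d]),None,fx=3.2,fy=3.2,interpolation=cv2.INTER_CUBIC)[...,::-1])
g=get_state();print(g['tcp_pos'],g['contact_force'])
```

```text
[ 0.59334766 -0.17024605  0.11397583] [ 0.62519222 -0.61929508  0.60946789]
```

View pics/g3.png

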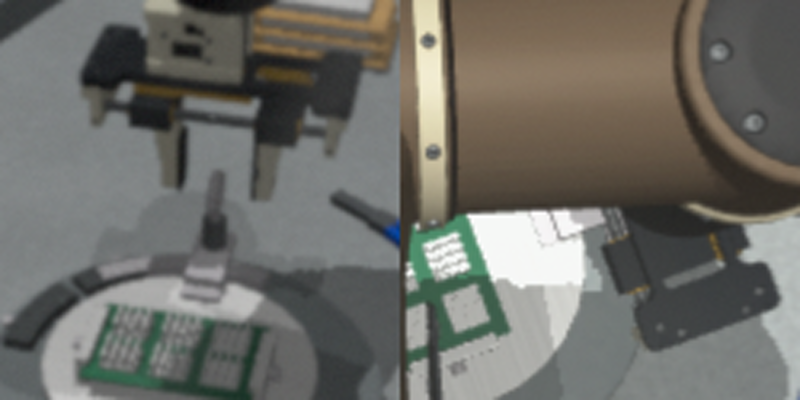

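Run:
```python
from h import *
s=load('side');g=get_state();p=g['tcp_pos'].copy() if hasattr(g['tcp_pos'],'copy') else np.array(g['tcp_pos'])
p=np.array(p); y=np.array([np.cos(np.radians(19.7)),np.sin(np.radians(19.7)),0])
for z in(.092,.114,.127):
  for k in(-.026,0,.026):
    q=p+k*y; q[2]=z; print(z,k,(pix(s,q)-[280,140])*3.2)
for u,v in((180,180),(263,188),(217,180),(217,190)):print(u,v,P(s,280+u/3.2,140+v/3.2))
```

```text
0.092 -0.026 [246.60580253 215.03925737]
0.092 0 [213.32140965 210.34424959]
0.092 0.026 [180.29938533 205.70150723]
0.114 -0.026 [247.93600159 191.54535132]
0.114 0 [214.22236193 186.88808225]
0.114 0.026 [180.77828883 182.28668008]
0.127 -0.026 [248.73455015 177.38282987]
0.127 0 [214.76305783 172.749777  ]
0.127 0.026 [181.06549822 168.17482045]
180 180 [ 0.6132359  -0.15275478  0.12294962]
263 188 [ 0.55157438 -0.1699224   0.12931117]
217 180 [ 0.58809132 -0.16484274  0.1255081 ]
217 190 [ 0.58498043 -0.1599702   0.12042121]
```

Run:
```python
from h import *
s=cap('side');b=s['image'][175:215,325:375]
cv2.imwrite('pics/g4.png',cv2.resize(b,None,fx=16,fy=14,interpolation=cv2.INTER_CUBIC)[...,::-1])
for u in(334,335,336,347,348,361,362,363):
    print(u,[ (v,*np.round(P(s,u,v,s['range_z'][v,u]),3)) for v in range(190,209,2)])
```

```text
334 [(190, np.float64(0.621), np.float64(-0.155), np.float64(0.137)), (192, np.float64(0.618), np.float64(-0.15), np.float64(0.135)), (194, np.float64(0.616), np.float64(-0.147), np.float64(0.131)), (196, np.float64(0.616), np.float64(-0.148), np.float64(0.125)), (198, np.float64(0.705), np.float64(-0.29), np.float64(0.002)), (200, np.float64(0.701), np.float64(-0.285), np.float64(-0.0)), (202, np.float64(0.696), np.float64(-0.276), np.float64(-0.0)), (204, np.float64(0.69), np.float64(-0.266), np.float64(0.001)), (206, np.float64(0.684), np.float64(-0.257), np.float64(0.002)), (208, np.float64(0.68), np.float64(-0.251), np.float64(0.0))]
335 [(190, np.float64(0.616), np.float64(-0.151), np.float64(0.141)), (192, np.float64(0.617), np.float64(-0.152), np.float64(0.134)), (194, np.float64(0.617), np.float64(-0.153), np.float64(0.128)), (196, np.float64(0.615), np.float64(-0.149), np.float64(0.125)), (198, np.float64(0.612), np.float64(-0.146), np.float64(0.122)), (200, np.float64(0.697), np.float64(-0.283), np.float64(0.002)), (202, np.float64(0.694), np.float64(-0.279), np.float64(-0
[... 3411 characters left out ...]
0.614), np.float64(-0.293), np.float64(0.001))]
363 [(190, np.float64(0.552), np.float64(-0.172), np.float64(0.153)), (192, np.float64(0.553), np.float64(-0.174), np.float64(0.146)), (194, np.float64(0.551), np.float64(-0.171), np.float64(0.143)), (196, np.float64(0.552), np.float64(-0.175), np.float64(0.134)), (198, np.float64(0.552), np.float64(-0.174), np.float64(0.129)), (200, np.float64(0.549), np.float64(-0.17), np.float64(0.126)), (202, np.float64(0.626), np.float64(-0.319), np.float64(0.002)), (204, np.float64(0.624), np.float64(-0.316), np.float64(-0.003)), (206, np.float64(0.616), np.float64(-0.303), np.float64(0.001)), (208, np.float64(0.612), np.float64(-0.296), np.float64(0.0))]
```

View pics/g4.png

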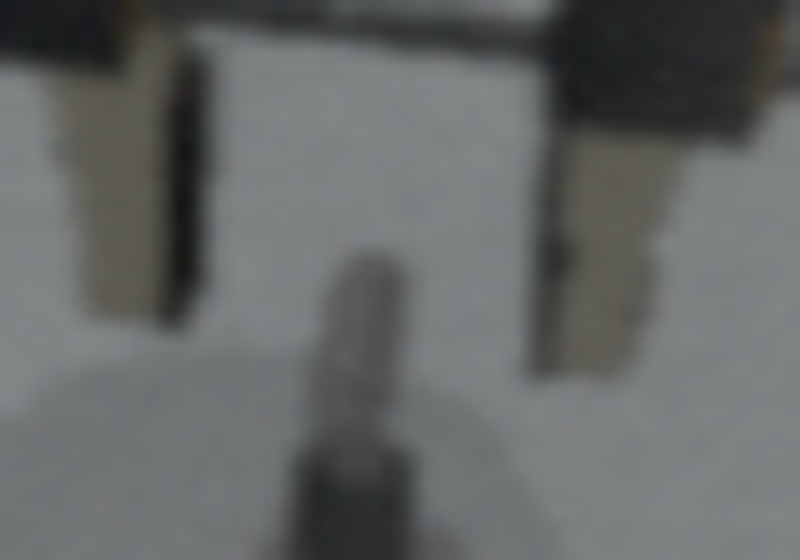

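The tips hang level with the ring's upper part, at z≈0.121 by range. That is about 28 mm higher than the stated TCP geometry implies, while xy agrees. Lowering another 26 mm is safe under either reading, because even the stated one leaves the tips above the lug. I'll go down slowly and look again.

Emit:
{"method": "apply_moves", "body": {
  "targets": [
    {"dp":[0,0,-0.004],"yaw":0},
    {"dp":[0,0,-0.009],"yaw":0},
    {"dp":[0,0,-0.014],"yaw":0},
    {"dp":[0,0,-0.019],"yaw":0},
    {"dp":[0,0,-0.023],"yaw":0},
    {"dp":[0,0,-0.026],"yaw":0},
    {"dp":[0,0,-0.026],"yaw":0}
  ]
}}

```text
time_s: 3.35
tcp_pos: [0.5926, -0.17, 0.0867]
eef_rot: [179.9, 0.0, -70.3]
contact_force: [-0.0, 0.1, -0.3]
gripper_width: 0.0528
gripper_force: 0.0
```

Run:
```python
from h import *
s=cap('side');b=s['image'][180:220,325:375]
cv2.imwrite('pics/g5.png',cv2.resize(b,None,fx=12,fy=12,interpolation=cv2.INTER_CUBIC)[...,::-1])
for u in(335,336,347,348,361,362):
    print(u,[ (v,*map(float,np.round(P(s,u,v,s['range_z'][v,u]),3))) for v in range(196,216,2)])
g=get_state();print(g['tcp_pos'],g['contact_force'])
```

```text
335 [(196, 0.615, -0.15, 0.125), (198, 0.617, -0.153, 0.116), (200, 0.614, -0.149, 0.114), (202, 0.616, -0.152, 0.105), (204, 0.615, -0.151, 0.1), (206, 0.616, -0.152, 0.094), (208, 0.678, -0.253, 0.0), (210, 0.671, -0.242, 0.002), (212, 0.668, -0.237, 0.0), (214, 0.663, -0.23, -0.0)]
336 [(196, 0.614, -0.153, 0.123), (198, 0.614, -0.153, 0.118), (200, 0.613, -0.151, 0.113), (202, 0.615, -0.155, 0.104), (204, 0.613, -0.152, 0.101), (206, 0.612, -0.151, 0.096), (208, 0.676, -0.255, 0.0), (210, 0.669, -0.245, 0.002), (212, 0.666, -0.239, 0.0), (214, 0.659, -0.228, 0.003)]
347 [(196, 0.591, -0.166, 0.124), (198, 0.588, -0.161, 0.123), (200, 0.585, -0.155, 0.121), (202, 0.585, -0.157, 0.114), (204, 0.584, -0.155, 0.11), (206, 0.585, -0.157, 0.103), (208, 0.591, -0.168, 0.087), (210, 0.588, -0.163, 0.086), (212, 0.587, -0.163, 0.08), (214, 0.588, -0.165, 0.072)]
348 [(196, 0.589, -0.168, 0.124), (198, 0.586, -0.162, 0.123), (200, 0.595, -0.178, 0.104), (202, 0.592, -0.174, 0.102), (204, 0.591, -0.172, 0.097), (206, 0.587, -0.166, 0.096), (208, 0.588, -0.167, 0.089), (210, 0.587, -0.166, 0.084), (212, 0.586, -0.165, 0.079), (214, 0.586, -0.165, 0.073)]
361 [(196, 0.556, -0.172, 0.135), (198, 0.554, -0.169, 0.131), (200, 0.553, -0.167, 0.127), (202, 0.555, -0.171, 0.118), (204, 0.554, -0.171, 0.113), (206, 0.553, -0.169, 0.108), (208, 0.553, -0.17, 0.102), (210, 0.553, -0.171, 0.095), (212, 0.607, -0.275, 0.001), (214, 0.603, -0.268, 0.001)]
362 [(196, 0.553, -0.17, 0.137), (198, 0.553, -0.172, 0.129), (200, 0.553, -0.172, 0.124), (202, 0.552, -0.171, 0.119), (204, 0.552, -0.172, 0.112), (206, 0.552, -0.173, 0.106), (208, 0.552, -0.173, 0.1), (210, 0.551, -0.171, 0.096), (212, 0.604, -0.276, 0.002), (214, 0.601, -0.27, 0.001)]
[ 0.59288779 -0.17002372  0.08712934] [-0.58984527 -1.10750632 -0.96672137]
```

View pics/g5.png

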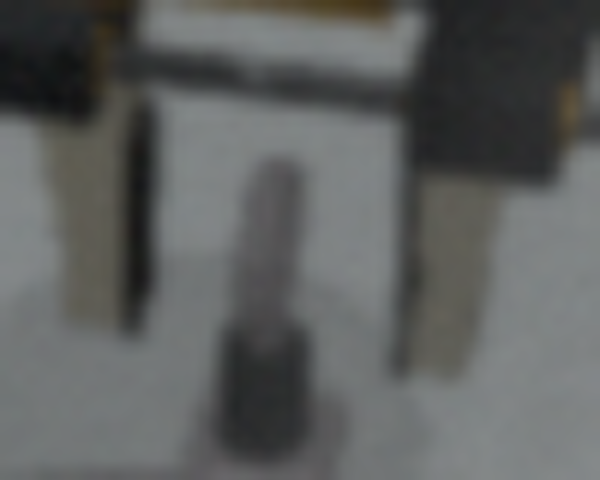

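The tips are now at z≈0.093, on both sides of the ring's lower half and centred on it (ring at crop x≈272, jaw gap 150–400). Closing.

Emit:
{"method": "apply_moves", "body": {
  "targets": [
    {"dp":[0,0,0],"yaw":0},
    {"dp":[0,0,0],"yaw":0},
    {"dp":[0,0,0],"yaw":0},
    {"dp":[0,0,0],"yaw":0},
    {"dp":[0,0,0],"yaw":0},
    {"dp":[0,0,0],"yaw":0}
  ],
  "grip": 1,
  "squeeze": 25
}}

```text
time_s: 3.9
tcp_pos: [0.5931, -0.17, 0.0878]
eef_rot: [-180.0, -0.0, -70.3]
contact_force: [0.8, -0.9, -0.3]
gripper_width: 0.0186
gripper_force: 0.0
```

Emit:
{"method": "apply_moves", "body": {
  "targets": [
    {"dp":[0,0,0],"yaw":0},
    {"dp":[0,0,0],"yaw":0},
    {"dp":[0,0,0],"yaw":0},
    {"dp":[0,0,0],"yaw":0},
    {"dp":[0,0,0],"yaw":0}
  ]
}}

```text
time_s: 4.32
tcp_pos: [0.5933, -0.17, 0.0878]
eef_rot: [-180.0, -0.0, -70.3]
contact_force: [0.6, 0.4, -0.4]
gripper_width: 0.0087
gripper_force: 25.0
```

Gripped on 9 mm with no side load. Lift 10 mm, short of the 13 mm stop.

Emit:
{"method": "apply_moves", "body": {
  "targets": [
    {"dp":[0,0,0.0015],"yaw":0},
    {"dp":[0,0,0.003],"yaw":0},
    {"dp":[0,0,0.0045],"yaw":0},
    {"dp":[0,0,0.006],"yaw":0},
    {"dp":[0,0,0.0075],"yaw":0},
    {"dp":[0,0,0.009],"yaw":0},
    {"dp":[0,0,0.01],"yaw":0},
    {"dp":[0,0,0.01],"yaw":0},
    {"dp":[0,0,0.01],"yaw":0}
  ]
}}

```text
time_s: 5.07
tcp_pos: [0.5929, -0.1701, 0.0975]
eef_rot: [180.0, 0.0, -70.3]
contact_force: [2.0, -3.3, -9.2]
gripper_width: 0.0088
gripper_force: 25.0
```

Spring load is about 9 N, so the ring came up. Now an arc table for the turn.

Run:
```python
import numpy as np
a0=np.radians(-70.3); p=lambda t:.125*np.array([np.cos(a0+np.radians(t)),np.sin(a0+np.radians(t))])
for b,ts in((0,[1,2,3,4,5,6,7,8,9,10,11,12]),(12,list(range(13,46))),(44,[x/2 for x in range(89,122)])):
    print('from',b); print([[t-b]+list(map(float,np.round(p(t)-p(b),4))) for t in ts])
```

```text
from 0
[[1, 0.002, 0.0008], [2, 0.0041, 0.0015], [3, 0.0061, 0.0024], [4, 0.0081, 0.0032], [5, 0.0101, 0.0041], [6, 0.0121, 0.005], [7, 0.014, 0.006], [8, 0.016, 0.007], [9, 0.0179, 0.008], [10, 0.0198, 0.0091], [11, 0.0217, 0.0102], [12, 0.0235, 0.0113]]
from 12
[[1, 0.0018, 0.0012], [2, 0.0037, 0.0024], [3, 0.0055, 0.0036], [4, 0.0073, 0.0048], [5, 0.009, 0.0061], [6, 0.0108, 0.0074], [7, 0.0125, 0.0088], [8, 0.0142, 0.0102], [9, 0.0158, 0.0116], [10, 0.0175, 0.013], [11, 0.0191, 0.0145], [12, 0.0207, 0.016], [13, 0.0222, 0.0175], [14, 0.0238, 0.019], [15, 0.0253, 0.0206], [16, 0.0268, 0.0222], [17, 0.0282, 0.0239], [18, 0.0296, 0.0255], [19, 0.031, 0.0272], [20, 0.0324, 0.0289], [21, 0.0338, 0.0306], [22, 0.0351, 0.0323], [23, 0.0363, 0.0341], [24, 0.0376, 0.0359], [25, 0.0388, 0.0377], [26, 0.04, 0.0396], [27, 0.0411, 0.0414], [28, 0.0422, 0.0433], [29, 0.0433, 0.0452], [30, 0.0444, 0.0471], [31, 0.0454, 0.049], [32, 0.0464, 0.051], [33, 0.0473, 0.0529]]
from 44
[[0.5, 0.0005, 0.001], [1.0, 0.0009, 0.002], [1.5, 0.0014, 0.003], [2.0, 0.0019, 0.0039], [2.5, 0.0023, 0.0049], [3.0, 0.0027, 0.0059], [3.5, 0.0032, 0.0069], [4.0, 0.0036, 0.008], [4.5, 0.004, 0.009], [5.0, 0.0044, 0.01], [5.5, 0.0048, 0.011], [6.0, 0.0052, 0.012], [6.5, 0.0055, 0.013], [7.0, 0.0059, 0.0141], [7.5, 0.0063, 0.0151], [8.0, 0.0066, 0.0161], [8.5, 0.007, 0.0172], [9.0, 0.0073, 0.0182], [9.5, 0.0076, 0.0193], [10.0, 0.0079, 0.0203], [10.5, 0.0082, 0.0213], [11.0, 0.0085, 0.0224], [11.5, 0.0088, 0.0235], [12.0, 0.0091, 0.0245], [12.5, 0.0093, 0.0256], [13.0, 0.0096, 0.0266], [13.5, 0.0098, 0.0277], [14.0, 0.0101, 0.0288], [14.5, 0.0103, 0.0298], [15.0, 0.0105, 0.0309], [15.5, 0.0107, 0.032], [16.0, 0.0109, 0.033], [16.5, 0.0111, 0.0341]]
```

Turn to 12° (26 mm, well off the notch), pin held up.

Emit:
{"method": "apply_moves", "body": {
  "targets": [
    {"dp":[0.001,0.0004,0],"yaw":0.5},
    {"dp":[0.002,0.0008,0],"yaw":1},
    {"dp":[0.0041,0.0015,0],"yaw":2},
    {"dp":[0.0061,0.0024,0],"yaw":3},
    {"dp":[0.0081,0.0032,0],"yaw":4},
    {"dp":[0.0101,0.0041,0],"yaw":5},
    {"dp":[0.0121,0.005,0],"yaw":6},
    {"dp":[0.014,0.006,0],"yaw":7},
    {"dp":[0.016,0.007,0],"yaw":8},
    {"dp":[0.0179,0.008,0],"yaw":9},
    {"dp":[0.0198,0.0091,0],"yaw":10},
    {"dp":[0.0217,0.0102,0],"yaw":11},
    {"dp":[0.0235,0.0113,0],"yaw":12},
    {"dp":[0.0235,0.0113,0],"yaw":12}
  ]
}}

```text
time_s: 6.23
tcp_pos: [0.6173, -0.1585, 0.0977]
eef_rot: [-180.0, -0.0, -58.2]
contact_force: [3.7, -3.4, -9.2]
gripper_width: 0.0086
gripper_force: 25.0
```

Emit:
{"method": "apply_moves", "body": {
  "targets": [
    {"dp":[0,0,-0.001],"yaw":0},
    {"dp":[0,0,-0.002],"yaw":0},
    {"dp":[0,0,-0.003],"yaw":0},
    {"dp":[0,0,-0.0035],"yaw":0},
    {"dp":[0,0,-0.0035],"yaw":0}
  ]
}}

```text
time_s: 6.65
tcp_pos: [0.6171, -0.1586, 0.0945]
eef_rot: [-180.0, -0.0, -58.3]
contact_force: [2.1, -1.6, -5.5]
gripper_width: 0.0088
gripper_force: 25.0
```

Emit:
{"method": "apply_moves", "body": {
  "targets": [
    {"dp":[0,0,0],"yaw":0},
    {"dp":[0,0,0],"yaw":0},
    {"dp":[0,0,0],"yaw":0},
    {"dp":[0,0,-0.001],"yaw":0},
    {"dp":[0,0,-0.003],"yaw":0},
    {"dp":[0,0,-0.003],"yaw":0}
  ],
  "grip": 0.73
}}

```text
time_s: 7.15
tcp_pos: [0.6163, -0.1586, 0.0909]
eef_rot: [180.0, 0.0, -58.3]
contact_force: [0.2, 0.1, 0.1]
gripper_width: 0.012
gripper_force: 0.0
```

The pin rides on the track and the jaws loosely straddle the ring. Push on.

Emit:
{"method": "apply_moves", "body": {
  "targets": [
    {"dp":[0.0018,0.0012,0],"yaw":1},
    {"dp":[0.0037,0.0024,0],"yaw":2},
    {"dp":[0.0055,0.0036,0],"yaw":3},
    {"dp":[0.0073,0.0048,0],"yaw":4},
    {"dp":[0.009,0.0061,0],"yaw":5},
    {"dp":[0.0108,0.0074,0],"yaw":6},
    {"dp":[0.0125,0.0088,0],"yaw":7},
    {"dp":[0.0142,0.0102,0],"yaw":8},
    {"dp":[0.0158,0.0116,0],"yaw":9},
    {"dp":[0.0175,0.013,0],"yaw":10},
    {"dp":[0.0191,0.0145,0],"yaw":11},
    {"dp":[0.0207,0.016,0],"yaw":12},
    {"dp":[0.0222,0.0175,0],"yaw":13},
    {"dp":[0.0238,0.019,0],"yaw":14},
    {"dp":[0.0253,0.0206,0],"yaw":15},
    {"dp":[0.0268,0.0222,0],"yaw":16}
  ]
}}

```text
time_s: 8.48
tcp_pos: [0.6407, -0.1388, 0.0918]
eef_rot: [179.7, 0.1, -42.2]
contact_force: [-10.0, -7.6, 9.3]
gripper_width: 0.0121
gripper_force: 6.2
```

Lateral force is higher than expected and there is an upward component. Checking before going further.

Run:
```python
from h import *
s=cap('side')
b=s['image'][170:270,270:400]
cv2.imwrite('pics/g6.png',cv2.resize(b,None,fx=6,fy=6,interpolation=cv2.INTER_CUBIC)[...,::-1])
g=get_state();print(g['time_s'],g['tcp_pos'],g['contact_force'],g['moment'],g['gripper_force'],g['gripper_width'])
```

```text
8.5333 [ 0.64147261 -0.13826623  0.09169671] [-3.9516129  -3.15862727  4.123237  ] [-1.31053502  1.69998144 -0.03906836] 2.7337656309100566 0.011971597633013345
```

View pics/g6.png

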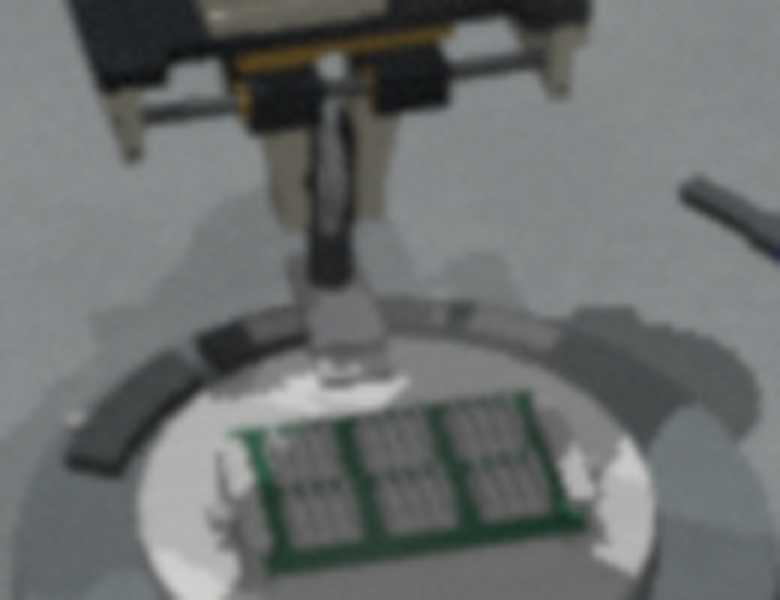

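The ring top sits close to the jaw carriers (crop (333,65)), and the swivel is near 28°. I'll raise the tool 4 mm to rule out palm contact, then let the force settle.

Emit:
{"method": "apply_moves", "body": {
  "targets": [
    {"dp":[0,0,0.001],"yaw":0},
    {"dp":[0,0,0.0025],"yaw":0},
    {"dp":[0,0,0.004],"yaw":0},
    {"dp":[0,0,0.004],"yaw":0},
    {"dp":[0,0,0.004],"yaw":0}
  ]
}}

```text
time_s: 8.95
tcp_pos: [0.643, -0.1365, 0.0949]
eef_rot: [180.0, 0.0, -42.3]
contact_force: [-3.0, -2.5, -2.0]
gripper_width: 0.0119
gripper_force: 2.0
```

Emit:
{"method": "apply_moves", "body": {
  "targets": [
    {"dp":[0.0007,0.0008,0],"yaw":0.5},
    {"dp":[0.0014,0.0017,0],"yaw":1},
    {"dp":[0.0028,0.0033,0],"yaw":2},
    {"dp":[0.0042,0.005,0],"yaw":3},
    {"dp":[0.0056,0.0067,0],"yaw":4},
    {"dp":[0.007,0.0084,0],"yaw":5},
    {"dp":[0.0083,0.0101,0],"yaw":6},
    {"dp":[0.0095,0.0119,0],"yaw":7},
    {"dp":[0.0108,0.0137,0],"yaw":8},
    {"dp":[0.012,0.0155,0],"yaw":9},
    {"dp":[0.0132,0.0174,0],"yaw":10},
    {"dp":[0.0143,0.0192,0],"yaw":11},
    {"dp":[0.0154,0.0211,0],"yaw":12},
    {"dp":[0.0165,0.023,0],"yaw":13},
    {"dp":[0.0176,0.0249,0],"yaw":14},
    {"dp":[0.0186,0.0268,0],"yaw":15},
    {"dp":[0.0196,0.0288,0],"yaw":16},
    {"dp":[0.0196,0.0288,0],"yaw":16}
  ]
}}

```text
time_s: 10.45
tcp_pos: [0.6642, -0.107, 0.0955]
eef_rot: [-179.9, -0.1, -26.1]
contact_force: [-0.2, -0.1, 0.2]
gripper_width: 0.012
gripper_force: 0.1
```

Emit:
{"method": "apply_moves", "body": {
  "targets": [
    {"dp":[0.0002,0.0005,0],"yaw":0.25},
    {"dp":[0.0005,0.001,0],"yaw":0.5},
    {"dp":[0.0009,0.002,0],"yaw":1},
    {"dp":[0.0014,0.003,0],"yaw":1.5},
    {"dp":[0.0019,0.0039,0],"yaw":2},
    {"dp":[0.0023,0.0049,0],"yaw":2.5},
    {"dp":[0.0027,0.0059,0],"yaw":3},
    {"dp":[0.0032,0.0069,0],"yaw":3.5},
    {"dp":[0.0036,0.008,0],"yaw":4},
    {"dp":[0.004,0.009,0],"yaw":4.5},
    {"dp":[0.0044,0.01,0],"yaw":5},
    {"dp":[0.0044,0.01,0],"yaw":5}
  ]
}}

```text
time_s: 11.45
tcp_pos: [0.668, -0.0982, 0.0957]
eef_rot: [180.0, -0.1, -21.2]
contact_force: [0.2, -3.4, 0.0]
gripper_width: 0.0119
gripper_force: 1.6
```

Emit:
{"method": "apply_moves", "body": {
  "targets": [
    {"dp":[0.0002,0.0005,0],"yaw":0.25},
    {"dp":[0.0004,0.001,0],"yaw":0.5},
    {"dp":[0.0006,0.0015,0],"yaw":0.75},
    {"dp":[0.0008,0.002,0],"yaw":1},
    {"dp":[0.001,0.0025,0],"yaw":1.25},
    {"dp":[0.0011,0.003,0],"yaw":1.5},
    {"dp":[0.0013,0.0036,0],"yaw":1.75},
    {"dp":[0.0015,0.0041,0],"yaw":2},
    {"dp":[0.0017,0.0046,0],"yaw":2.25},
    {"dp":[0.0019,0.0051,0],"yaw":2.5},
    {"dp":[0.0019,0.0051,0],"yaw":2.5}
  ]
}}

```text
time_s: 12.37
tcp_pos: [0.6695, -0.092, 0.0952]
eef_rot: [-180.0, -0.0, -18.7]
contact_force: [0.9, -0.1, 0.6]
gripper_width: 0.0118
gripper_force: 0.0
```

Emit:
{"method": "apply_moves", "body": {
  "targets": [
    {"dp":[0.0002,0.0005,0],"yaw":0.25},
    {"dp":[0.0003,0.001,0],"yaw":0.5},
    {"dp":[0.0005,0.0015,0],"yaw":0.75},
    {"dp":[0.0007,0.0021,0],"yaw":1},
    {"dp":[0.0007,0.0021,0],"yaw":1},
    {"dp":[0.0007,0.0021,0],"yaw":1}
  ]
}}

```text
time_s: 12.87
tcp_pos: [0.6701, -0.0904, 0.0952]
eef_rot: [-180.0, -0.0, -17.8]
contact_force: [0.2, 0.4, 0.6]
gripper_width: 0.0121
gripper_force: 0.0
```

```bash
cat > chk.py <<'E'
from h import *
s=cap('side');A=np.array([.5505,-.0525])
pts=np.array([P(s,u,v,s['range_z'][v,u]) for v in range(170,270) for u in range(270,400) if s['range_z'][v,u]>0])
d=pts[:,:2]-A; rr=np.hypot(*d.T); an=np.degrees(np.arctan2(d[:,1],d[:,0]))
q=(abs(rr-.118)<.012)&(pts[:,2]>.07)&(pts[:,2]<.09)
print('housing ang',np.percentile(an[q],[5,50,95])+70.3,q.sum())
g=get_state();print(g['time_s'],g['tcp_pos'],g['contact_force'],g['gripper_force'])
b=s['image'][170:250,270:370]
cv2.imwrite('pics/last.png',cv2.resize(b,None,fx=7,fy=7,interpolation=cv2.INTER_CUBIC)[...,::-1])
E
python3 chk.py
```

```text
housing ang [50.84094745 54.82732659 56.73799111] 57
12.9167 [ 0.67002324 -0.09049721  0.0951495 ] [-0.05070155  0.50313659 -0.06771575] 0.0
```

Emit:
{"method": "apply_moves", "body": {
  "targets": [
    {"dp":[0.0002,0.0005,0],"yaw":0.25},
    {"dp":[0.0003,0.001,0],"yaw":0.5},
    {"dp":[0.0003,0.001,0],"yaw":0.5},
    {"dp":[0.0003,0.001,0],"yaw":0.5}
  ]
}}

```text
time_s: 13.25
tcp_pos: [0.6704, -0.0896, 0.0952]
eef_rot: [180.0, -0.0, -17.3]
contact_force: [0.4, -0.1, -0.9]
gripper_width: 0.0115
gripper_force: 0.2
```

```bash
python3 chk.py
```

```text
housing ang [50.63334707 54.62229833 57.04531804] 54
13.3 [ 0.67034395 -0.08956877  0.09519143] [ 0.183635   -0.45176337 -0.42492222] 0.17188636949867941
```

Emit:
{"method": "apply_moves", "body": {
  "targets": [
    {"dp":[0.0002,0.0005,0],"yaw":0.25},
    {"dp":[0.0003,0.001,0],"yaw":0.5},
    {"dp":[0.0003,0.001,0],"yaw":0.5},
    {"dp":[0.0003,0.001,0],"yaw":0.5}
  ]
}}

```text
time_s: 13.63
tcp_pos: [0.6706, -0.0886, 0.0952]
eef_rot: [180.0, 0.0, -16.8]
contact_force: [-0.1, -1.8, 0.1]
gripper_width: 0.012
gripper_force: 0.5
```

```bash
python3 chk.py
```

```text
housing ang [50.55149037 55.15990546 58.16054165] 60
13.6833 [ 0.67060833 -0.08857219  0.09516753] [ 0.54531039 -0.87188713  0.70086087] 0.5587966802204392
```

Emit:
{"method": "apply_moves", "body": {
  "targets": [
    {"dp":[0.0002,0.0005,0],"yaw":0.25},
    {"dp":[0.0003,0.001,0],"yaw":0.5},
    {"dp":[0.0003,0.001,0],"yaw":0.5},
    {"dp":[0.0003,0.001,0],"yaw":0.5}
  ]
}}

```text
time_s: 14.02
tcp_pos: [0.671, -0.0875, 0.0952]
eef_rot: [-180.0, -0.0, -16.3]
contact_force: [-1.0, -0.7, -0.4]
gripper_width: 0.0119
gripper_force: 0.4
```

```bash
python3 chk.py
```

```text
housing ang [52.01694292 55.99615982 58.27238854] 59
14.0667 [ 0.6709365  -0.08746814  0.09515416] [ 0.01493996 -0.21338654  0.00672382] 0.42137547438471756
```

View pics/last.png

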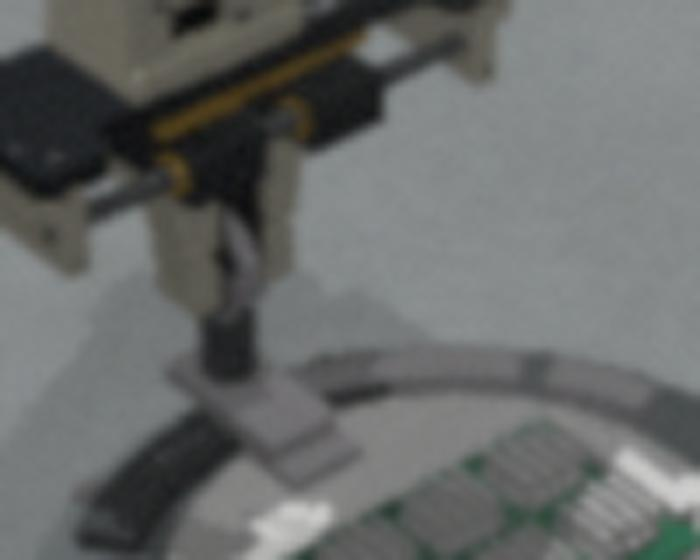

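The jaws straddle the ring over the shoe. Housing top is at crop (228,315) and the ring spans roughly rows 200–315. I'll check the ring's height by range and projection.

Run:
```python
from h import *
s=load('side');A=np.array([.5505,-.0525])
for u in range(300,308):
    print(u,[(v,int(s['image'][v,u].mean()),*map(float,np.round(P(s,u,v,s['range_z'][v,u]),3))) for v in range(194,220,2)])
for a in(53,54,55):
  th=np.radians(-70.3+a);p=lambda r,z:np.round(pix(s,np.r_[A+r*np.array([np.cos(th),np.sin(th)]),z]),1)
  print(a,'top home',p(.125,.127),'top ride',p(.125,.1335),'inner home',p(.106,.108),'inner ride',p(.106,.1145),'housing',p(.125,.085))
```

```text
300 [(194, 22, 0.641, -0.045, 0.181), (196, 22, 0.642, -0.045, 0.175), (198, 40, 0.64, -0.043, 0.172), (200, 79, 0.661, -0.071, 0.142), (202, 81, 0.663, -0.073, 0.134), (204, 79, 0.663, -0.073, 0.129), (206, 60, 0.665, -0.075, 0.121), (208, 77, 0.665, -0.074, 0.115), (210, 81, 0.662, -0.071, 0.113), (212, 83, 0.663, -0.071, 0.106), (214, 66, 0.674, -0.086, 0.086), (216, 42, 0.671, -0.081, 0.085), (218, 35, 0.671, -0.08, 0.079)]
301 [(194, 23, 0.64, -0.047, 0.18), (196, 23, 0.641, -0.048, 0.174), (198, 33, 0.641, -0.048, 0.169), (200, 62, 0.662, -0.076, 0.139), (202, 65, 0.146, 0.612, 0.746), (204, 58, 0.663, -0.076, 0.127), (206, 35, 0.663, -0.076, 0.121), (208, 56, 0.663, -0.076, 0.115), (210, 66, 0.662, -0.074, 0.111), (212, 69, 0.663, -0.074, 0.104), (214, 58, 0.663, -0.075, 0.098), (216, 44, 0.668, -0.082, 0.085), (218, 35, 0.668, -0.081, 0.08)]
302 [(194, 22, 0.64, -0.05, 0.179), (196, 22, 0.64, -0.051, 0.173), (198, 20, 0.673, -0.095, 0.129), (200, 59, 0.668, -0.088, 0.129), (202, 74, 0.666, -0.085, 0.126), (204, 63, 0.664, -0.082, 0.122), (206, 39, 0.676, -0.098, 0.102), (208,
[... 2016 characters left out ...]
.137), (200, 53, 0.659, -0.095, 0.129), (202, 54, 0.66, -0.097, 0.121), (204, 59, 0.658, -0.093, 0.118), (206, 70, 0.656, -0.091, 0.114), (208, 78, 0.657, -0.092, 0.108), (210, 81, 0.653, -0.085, 0.108), (212, 99, 0.734, -0.197, -0.001), (214, 109, 0.727, -0.187, 0.001), (216, 108, 0.721, -0.179, 0.001), (218, 107, 0.716, -0.172, 0.001)]
53 top home [301.9 200.1] top ride [301.8 197.9] inner home [307.  210.3] inner ride [306.9 208. ] housing [302.4 214.3]
54 top home [301.2 200.5] top ride [301.1 198.2] inner home [306.4 210.6] inner ride [306.3 208.3] housing [301.7 214.6]
55 top home [300.4 200.8] top ride [300.4 198.6] inner home [305.8 210.9] inner ride [305.7 208.7] housing [301. 215.]
```

Ring top reads z≈0.127, the home height, so the pin seems to have dropped. A gentle nudge will confirm the lock.

Emit:
{"method": "apply_moves", "body": {
  "targets": [
    {"dp":[0.0002,0.0005,0],"yaw":0.25},
    {"dp":[0.0003,0.001,0],"yaw":0.5},
    {"dp":[0.0003,0.001,0],"yaw":0.5},
    {"dp":[0.0003,0.001,0],"yaw":0.5}
  ]
}}

```text
time_s: 14.4
tcp_pos: [0.6712, -0.0865, 0.0952]
eef_rot: [-180.0, 0.0, -15.8]
contact_force: [0.1, -1.0, -0.1]
gripper_width: 0.012
gripper_force: 0.6
```

Emit:
{"method": "apply_moves", "body": {
  "targets": [
    {"dp":[0.0002,0.0005,0],"yaw":0.25},
    {"dp":[0.0003,0.001,0],"yaw":0.5},
    {"dp":[0.0003,0.001,0],"yaw":0.5},
    {"dp":[0.0003,0.001,0],"yaw":0.5}
  ]
}}

```text
time_s: 14.73
tcp_pos: [0.6713, -0.086, 0.0952]
eef_rot: [180.0, 0.0, -15.3]
contact_force: [-1.0, -4.7, 1.0]
gripper_width: 0.0116
gripper_force: 2.3
```

```bash
python3 chk.py
```

```text
housing ang [52.13879587 56.82899985 58.70768389] 57
14.7833 [ 0.67134894 -0.08594828  0.09516887] [-1.16289521 -4.99070956  0.38163101] 2.458232984645292
```

Emit:
{"method": "apply_moves", "body": {
  "targets": [
    {"dp":[0.0002,0.0005,0],"yaw":0.2},
    {"dp":[0.0002,0.001,0],"yaw":0.2},
    {"dp":[0.0002,0.001,0],"yaw":0.2}
  ]
}}

```text
time_s: 15.03
tcp_pos: [0.6715, -0.0854, 0.0952]
eef_rot: [179.9, 0.0, -15.1]
contact_force: [-0.7, -7.1, 0.7]
gripper_width: 0.0115
gripper_force: 3.6
```

```bash
python3 chk.py
```

```text
housing ang [52.02630163 56.83117434 59.27080339] 59
15.0833 [ 0.6714393  -0.0854408   0.09516296] [-1.50564832 -7.33993971  0.17410163] 3.608434817288071
```

It resists firmly (7 N) with the housing not moving, after about 3 mm of free play, which matches an 8 mm pin in an 11 mm notch. Back off the side load and open.

Emit:
{"method": "apply_moves", "body": {
  "targets": [
    {"dp":[-0.0002,-0.001,0],"yaw":0},
    {"dp":[-0.0004,-0.002,0],"yaw":-0.5},
    {"dp":[-0.0005,-0.0025,0],"yaw":-0.7},
    {"dp":[-0.0005,-0.0025,0],"yaw":-0.7},
    {"dp":[-0.0005,-0.0025,0],"yaw":-0.7}
  ]
}}

```text
time_s: 15.5
tcp_pos: [0.6714, -0.0866, 0.0951]
eef_rot: [-180.0, -0.0, -15.8]
contact_force: [-0.2, 0.4, 0.6]
gripper_width: 0.0117
gripper_force: 0.1
```

Emit:
{"method": "apply_moves", "body": {
  "targets": [
    {"dp":[0,0,0],"yaw":0},
    {"dp":[0,0,0],"yaw":0},
    {"dp":[0,0,0],"yaw":0},
    {"dp":[0,0,0],"yaw":0},
    {"dp":[0,0,0],"yaw":0},
    {"dp":[0,0,0.006],"yaw":0},
    {"dp":[0,0,0.018],"yaw":0},
    {"dp":[0,0,0.035],"yaw":0},
    {"dp":[0,0,0.055],"yaw":0},
    {"dp":[0,0,0.08],"yaw":0},
    {"dp":[0,0,0.1],"yaw":0},
    {"dp":[0,0,0.115],"yaw":0},
    {"dp":[0,0,0.12],"yaw":0},
    {"dp":[0,0,0.12],"yaw":0}
  ],
  "grip": -0.2
}}

```text
time_s: 16.67
tcp_pos: [0.6721, -0.087, 0.2178]
eef_rot: [-179.9, -0.2, -15.8]
contact_force: [0.3, -0.2, -0.8]
gripper_width: 0.0524
gripper_force: 0.0
```

```bash
python3 chk.py
python3 - <<'E'
from h import *
s=load('side');A=np.array([.5505,-.0525])
pts=np.array([P(s,u,v,s['range_z'][v,u]) for v in range(185,270) for u in range(270,400) if s['range_z'][v,u]>0])
d=pts[:,:2]-A; rr=np.hypot(*d.T); an=np.degrees(np.arctan2(d[:,1],d[:,0]))
q=(pts[:,2]>.095)&(pts[:,2]<.145)&(rr<.16)&(rr>.09); print('ring',q.sum(),np.percentile(an[q],[2,50,98])+70.3,np.sort(pts[q,2])[-6:],'start max .1287')
for u in range(298,307): print(u,[(v,round(float(P(s,u,v,s['range_z'][v,u])[2]),3)) for v in range(194,206)])
E
```

```text
housing ang [52.41942967 56.13503474 58.76315411] 57
16.7167 [ 0.67136061 -0.08693132  0.21601636] [ 0.15307568 -0.27332249 -0.69500041] 0.0
ring 104 [53.01928396 55.35109673 56.78608941] [0.12624697 0.12627799 0.12663948 0.12671647 0.12756023 0.12764067] start max .1287
298 [(194, 0.002), (195, 0.003), (196, 0.001), (197, -0.001), (198, -0.001), (199, -0.002), (200, 0.126), (201, 0.122), (202, 0.122), (203, 0.116), (204, 0.109), (205, 0.107)]
299 [(194, -0.003), (195, 0.001), (196, 0.003), (197, 0.001), (198, 0.001), (199, 0.0), (200, 0.126), (201, 0.128), (202, 0.124), (203, 0.115), (204, 0.111), (205, 0.108)]
300 [(194, 0.001), (195, 0.002), (196, 0.001), (197, 0.002), (198, 0.0), (199, -0.001), (200, 0.127), (201, 0.127), (202, 0.126), (203, 0.123), (204, 0.002), (205, 0.002)]
301 [(194, 0.003), (195, 0.001), (196, -0.001), (197, 0.001), (198, 0.001), (199, -0.001), (200, 0.128), (201, 0.126), (202, 0.125), (203, 0.123), (204, 0.122), (205, 0.001)]
302 [(194, 0.001), (195, 0.002), (196, 0.001), (197, 0.001), (198, 0.0), (199, -0.0), (200, 0.001), (201, 0.125), (202, 0.125), (203, 0.124), (204, 0.124), (205, 0.122)]
303 [(194, 0.0), (195, 0.001), (196, 0.003), (197, 0.002), (198, 0.0), (199, 0.001), (200, -0.0), (201, 0.0), (202, 0.125), (203, 0.125), (204, 0.123), (205, 0.121)]
304 [(194, -0.0), (195, 0.001), (196, 0.005), (197, 0.746), (198, -0.001), (199, -0.001), (200, 0.001), (201, -0.0), (202, -0.001), (203, 0.126), (204, 0.123), (205, 0.12)]
305 [(194, 0.003), (195, 0.004), (196, -0.001), (197, 0.004), (198, -0.0), (199, -0.005), (200, 0.002), (201, 0.0), (202, -0.0), (203, 0.001), (204, 0.121), (205, 0.122)]
306 [(194, -0.0), (195, 0.002), (196, 0.001), (197, 0.746), (198, 0.001), (199, -0.0), (200, 0.002), (201, -0.0), (202, 0.001), (203, 0.0), (204, 0.001), (205, 0.003)]
```

Ring top is at 0.1275 m (0.1287 at the start, about 0.1335 when riding on the track), so the pin is fully home. The gripper is clear, so I'm handing in.

```bash
python3 -c "
from plant import r
print(r.close_job())"
```

```text
the job is handed in; nothing more can be done
None
```

The job is handed in at about 17 s: the turntable is locked with the pin fully home in the next notch at about 0.96 rad, the ring is released with the gripper clear, and the jar and pliers were never approached.

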